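# Turn the recipe stand to the next card and clip it down

## Task

Turn the ring-bound recipe stand on to its next recipe: swing the right-hand brass clip off the cards until it lies along the front edge, turn the top card (red tab) over the rings so that it lies flat on the left, then swing the left-hand clip in over it to keep it there. Turn only the red card, leaving the yellow one beneath it lying on the right, and do it all with light fingertip pushes: take nothing between the fingers and leave the other kitchen things where they are.

Things in the scene. Friction and masses are not known exactly. Their poses are not given: they have to be found in the camera images.
- recipe_stand: Low wooden recipe stand, fixed: board 191 mm deep (x -110 to +81), 216 mm wide, top 26 mm above the worktop. Origin on the worktop under the middle of the ring spine; x along the spine, away from the robot, y left, z up. Right pile from the top: red, yellow, green card (green fixed); left: one fixed card with a blue tab. A brass clip pivots at each front corner
- spine (a point): Middle of the ring axis about which the cards turn: it runs along the stand's x, 35 mm above the origin. Three steel rings, 27 mm across (top 14 mm above the axis). Stiff white cards, 3 mm thick, 150 mm along the spine, reach 122 mm out from the axis and overhang the board by 14 mm. Tabs on the right are 32 mm wide, centred at x -19 (red), +19 (yellow), +57 (green) mm
- red_leaf (a joint): Angle of the top card, with the red tab, about the ring axis: 0 flat on the right pile (its plane 3 mm above the axis), pi/2 upright, pi flat on the left. Free hinge, slight damping, card 55 to 115 g: let go before upright it falls back, well past upright it falls to the left by itself. A clip that lies over a pile blocks it there
- yellow_leaf (a joint): Angle of the next card, with the yellow tab, in the same sense; starts at 0 and must stay there
- red_tab (a point): Middle of the red card's stiff finger tab, 32 mm wide along the spine, 3 mm thick. Axes: x along the spine, y in the tab towards the card, z out of its upper face (while on the right). There it slopes up outwards by 30 degrees; its free end is 14 mm beyond this point along -y, about 50 mm above the worktop, free below: a fingertip tilted inwards catches it from outside and below
- red_mid (a point): centre of the red card (a plate 150 mm along x, 114 mm along y, 3 mm thick); axes x along the spine, y from the outer edge towards the spine, z out of the face that looks up while it lies on the right
- right_clip (a joint): Angle of the right clip about its upright pin: 0 pointing away from the robot over the right pile, growing anticlockwise seen from above (knob moves left, then towards the robot); about pi/2 along the front edge, clear of the cards; stop at 1.65. Starts between 0 and 0.4. Stays where it is left; about 0.7 N at the knob moves it
- right_knob (a point): Half-way up the black knob, 12 mm across and 16 mm tall, on the free end of the right clip's brass arm (3 mm thick, 62 mm from pin to knob). The knob's top lies 8 mm above this point, the arm's top 8 mm below it; the red card's face is 13 mm below this point
- right_pin (a point): point on the axis of the right-hand clip's pin, at the knob's half height
- left_clip (a joint): Angle of the left clip about its upright pin: 0 along the front edge, pointing right to the spine, growing anticlockwise seen from above (knob moves away from the robot, then left); about pi/2 pointing away from the robot over the left pile; stop at 1.65. Starts between 0 and 0.18, off the cards. Stays where it is left; about 0.7 N at the knob moves it
- left_knob (a point): knob on the free end of the left-hand clip, half-way up; same sizes as the right one, 6 mm lower
- left_pin (a point): point on the axis of the left-hand clip's pin, at the knob's half height
- mug_1: plain dark green mug, 86 mm across, 96 mm tall, on the worktop behind the stand; origin at the centre of its underside; not to be moved
- mug_2: black and white striped mug, 92 mm across, 95 mm tall, behind the stand; origin at the centre of its underside; not to be moved
- mill_2: small glass salt shaker with a grey cap, 44 mm across, 90 mm tall, behind the stand; origin at the centre of its underside; not to be moved
- tin_2: flat rounded tin with a dark blue lid, 63x105x26 mm, behind the stand and to the right; origin at the centre of its underside; not to be moved
- tub_1: small round yoghurt tub, 72 mm across, 71 mm tall, near the back, to the right of the stand; origin at the centre of its underside; not to be moved
- peeler_1: green-handled vegetable peeler, 170 mm long, lying on the wooden chopping board at the right; origin at the centre of its underside; not to be moved
- wooden_spoon_1: wooden spoon, 315 mm long, lying on the worktop along its front edge, in front of the stand; origin at the centre of its underside; not to be moved

How it is judged (in metres and radians):
On the way, in this order (a step that is already met when the one before it is completed fails the run):
1. the right-hand clip is swung off the cards, the red card still lying on the right (value of joint right_clip above 1.25 rad and value of joint red_leaf below 0.3 rad), for 0.1 s.
2. the red card lies flat on the left, the left-hand clip still off it (value of joint red_leaf above 3.05 rad and value of joint left_clip below 0.8 rad), for 0.1 s.
3. the left-hand clip is swung over the red card (value of joint left_clip above 1.15 rad), for 0.1 s.
At the end, for the whole second after the job is handed in: the red card lies flat on the left (red_leaf above 3.05 rad) and at rest, the right-hand clip is off the cards (right_clip above 1.25 rad), the left-hand clip lies over the red card (left_clip above 1.15 rad) and at rest, the yellow card lies on the right (below 0.08 rad) (value of joint red_leaf above 3.05 rad and value of joint right_clip above 1.25 rad and value of joint left_clip above 1.15 rad and value of joint yellow_leaf below 0.08 rad and velocity of joint each of red_leaf, left_clip below 0.1 rad/s and velocity of joint left_clip above -0.1 rad/s); the robot touches nothing.
It fails at once if the yellow card is lifted along (more than 0.35 rad) (value of joint yellow_leaf above 0.35 rad).
It fails at once if the red card or its tab is taken between the fingers ((x of the grasp point in the frame of red_mid between -0.075 and 0.075 m and y of the grasp point in the frame of red_mid between -0.057 and 0.057 m and z of the grasp point in the frame of red_mid between -0.004 and 0.004 m) or (x of the grasp point in the frame of red_tab between -0.016 and 0.016 m and y of the grasp point in the frame of red_tab between -0.014 and 0.014 m and z of the grasp point in the frame of red_tab between -0.004 and 0.004 m)).
It fails at once if a clip's knob is taken between the fingers ((x of the grasp point in the frame of right_knob between -0.006 and 0.006 m and y of the grasp point in the frame of right_knob between -0.006 and 0.006 m and z of the grasp point in the frame of right_knob between -0.012 and 0.012 m) or (x of the grasp point in the frame of left_knob between -0.006 and 0.006 m and y of the grasp point in the frame of left_knob between -0.006 and 0.006 m and z of the grasp point in the frame of left_knob between -0.012 and 0.012 m)).
It fails at once if the stand, a card or a clip is pushed with more than 30 N (contact force between any of the fingers, the arm and recipe_stand above 30 N).
It fails at once if another kitchen thing is moved by more than 20 mm (distance of any of mug_1, mug_2, mill_2, tin_2, tub_1, peeler_1, wooden_spoon_1 from where it was at the start of the episode above 0.02 m).
It also fails if it takes over 58 s, if anything falls off the work surface, if the arm or the gripper's body presses on something with over 40 N, if the wrist force passes 120 N, or if a joint passes its speed limit or range.

## Robot

A 6-joint arm with a two-finger parallel gripper is mounted at the origin on a cart in front of the work surface, level with it; the furniture and walls round the work are solid. World frame = base frame: x ahead of the robot, y to its left, z up, the work surface at z = 0. Lengths are in mm, angles in rad, forces in N, time in s.
With the tool pointing down it reaches from about 300 to 875 mm from the base axis. Payload 6.4 kg.
Tool frame: the origin (TCP) lies midway between the tips of the shut fingers; the grasp point (between the pads) lies 19 mm behind it; z points along the fingers, y is the direction in which the jaws open and shut (so a half turn about z gives the same grasp; the last joint's range is limited). The gripper opens to 88 mm and grips with 3 to 60 N. Pads are 18 mm wide; open, the fingers measure 123 mm over their backs; the gripper's body (75 mm by 187 mm) begins 45 mm behind the grasp point.
Start: joints at [-1.323, 0.181, 1.607, -0, 1.354, -0.206], TCP at [252.088, -516.81, 238.714] pointing down, gripper open.
Joint ranges: [-2.99, 2.99], [-0.89, 2.07], [0.3, 2.58], [-1.14, 4.28], [0, 2.63], [-3.12, 3.12]. Speed limits (rad/s): [2.57, 2.57, 3.01, 3.14, 3.14, 3.14].

## Interface

Orientations are given as a rotation vector (axis times angle).
In Python, from plant import * gives the robot as it stands.
- The arm moves only by the shell command python3 -m pendant 'ROWS'. ROWS is JSON, a list of rows, each a list of 3 entries, a list of its own where there are three numbers: the closure, from 0 (fully open) to 1 (shut), then the shift along the tool's x, y, z in m, then the turn about the tool's z in rad. In form: [[grip, [dx, dy, dz], roll], ...]. A call has 1 to 8 rows; each row is the pose to reach, as a shift and turn from the pose measured when the call began, along the tool's axes at that moment; what a row does not reach only later rows make up. A row lasts 1/12 s, in which the tool goes at most 41.7 mm and 7.16 degrees, less where a joint would pass 70% of its speed; a pose out of reach is approached as far as the arm can. A call with a gripper value outside its range is refused whole. The fingers move at their own pace and stop on an object; the grip force is fixed at half the most. Time passes only in rows, so rows that repeat a pose let the fingers close. It gives the time, the measured TCP pose, the force and the opening at its end, in the units of the state.
- observe(): the state, without advancing time (a new reading comes with each control period).
- read_camera(name): name is "side" or "top"; returns a dict with "frame" (384x512x3 uint8, blue, green, red), "fov_y" (degrees; the focal length in pixels is half the picture's height over the tangent of half this angle, whatever the lens; pixels are square), "cx", "cy" (the principal point, pixels), "R" (3x3) and "t" (3): a world point X has camera coordinates R X + t. Camera axes: x right, y down, z forward; pixel columns grow to the right and rows downward; lengths in mm; the calibration is good to about 2 mm. A picture is of the moment at which its call begins. There is no depth.
- hand_in(): hands the job in, once; it reports no verdict.
Trained networks look in the newest picture that a camera, given by its name, has taken for a name from the list of things; names that differ only in an ending like _2 or _b are one class to them, and where a whole thing is asked for, a point or a joint stands for the part that bears it (a point fixed in the world has none). Each returns a list of dicts, best first, with "score" (0 to 1); they miss things now and then, are a little off and sometimes report something else, mostly with a low value. They report only what shows in the picture. A call takes as long as a camera call.
- spot_in(name, camera): "xy" ([column, row] in pixels, amid what is visible of it).
- regions_of(name, camera): "pixels" (384x512 bool, what is visible of it) and "xy" ([column, row] in pixels, amid what is visible of it).
- tip_of(name, camera): "xy" ([column, row] in pixels: a listed point, or the origin of a listed thing).
The state is a dict: "time": time; "joints": joint angles; "qvel": joint speeds; "tau": joint torques, N m; "position": TCP position; "ee_rot": TCP orientation; "ft_force": force on the tool from outside, world axes, zero at the start; "torque": the same for the moment, N m; "gripper_width": finger opening in mm.
Only numpy, scipy, OpenCV 4.12 (cv2) and the standard library are available. Lean on these libraries where they do the work, as an engineer would, in place of code of your own. Each camera call takes 0.05 s, during which the arm holds its last target.

## Working session

There is one attempt and no reset: what is moved stays moved. The work goes in short steps, Python scripts to look and compute and a shell command to move; the robot and the scene stay as the last step left them, time stands still between calls to the robot, and variables do not carry over. Pictures are saved under pics/ and viewed, and the job is handed in when it is done.

```bash
ls; mkdir -p pics; python3 - <<'E'
from plant import *
import cv2
s=observe(); print(s)
for c in("side","top"):
    d=read_camera(c); cv2.imwrite(f"pics/{c}0.png",d["frame"]); print(c,d["fov_y"],d["cx"],d["cy"],d["R"],d["t"])
    for n in ["recipe_stand","spine","red_tab","red_mid","right_knob","right_pin","left_knob","left_pin"]:
        print(n,[(round(r["score"],2),[round(float(v),1) for v in r["xy"]]) for r in tip_of(n,c)[:2]])
E
```

```text
pics
{'time': 0.0, 'joints': array([-1.32330709e+00,  1.81521055e-01,  1.60798233e+00,  1.49774237e-06,
        1.35380177e+00, -2.06340812e-01]), 'qvel': array([-0.00021552,  0.00065201, -0.00040631, -0.00109492,  0.00076306,
       -0.00050243]), 'tau': array([-1.82809657e-03, -4.33874774e+01, -3.41847217e+01,  7.00477115e-02,
        3.85262514e-02, -1.41090677e-04]), 'position': array([ 251.9497772 , -516.27669692,  237.83378886]), 'ee_rot': array([-3.05938997e+00, -7.06386919e-01,  5.30150107e-05]), 'ft_force': array([ 0.14246242, -0.27722022, -1.22099455]), 'torque': array([-0.02337534, -0.01410161,  0.02610305]), 'gripper_width': 88.40832550064141}
side 51.90081189620503 265.8004977778434 199.2526819655966 [[-0.95613865 -0.29280273 -0.00808987]
 [-0.16795638  0.57066547 -0.8038231 ]
 [ 0.23997821 -0.76720759 -0.59481339]] [519.68403132 230.87757869 923.29090592]
recipe_stand [(0.93, [246.9, 260.9])]
spine [(0.56, [242.4, 252.3]), (0.24, [179.9, 250.5])]
red_tab [(0.94, [276.6, 223.9]), (0.29, [236.2, 178.2])]
red_mid [(0.62, [257.7, 238.5]), (0.6, [237.0, 180.0])]
right_knob [(0.53, [272.2, 238.4])]
right_pin [(0.54, [291.2, 241.3])]
left_knob [(0.43, [271.9, 267.3])]
left_pin [(0.46, [258.0, 285.4])]
top 49.579977285476815 253.88932922938866 189.2253261746706 [[-0.02395329 -0.99727042  0.0698423 ]
 [-0.98765494  0.01278855 -0.15612232]
 [ 0.15480299 -0.07271974 -0.98526538]] [-139.14615896  601.7062677  1202.09794544]
recipe_stand [(0.67, [189.5, 197.6])]
spine []
red_tab [(0.92, [229.9, 207.2])]
red_mid [(0.57, [204.3, 198.4])]
right_knob [(0.43, [201.2, 216.3])]
right_pin [(0.71, [182.3, 140.1]), (0.66, [206.0, 231.7])]
left_knob [(0.48, [175.7, 225.1])]
left_pin [(0.49, [208.6, 197.6]), (0.45, [151.2, 217.7])]
```

```bash
python3 - <<'E'
import cv2
a=cv2.imread("pics/side0.png"); b=cv2.imread("pics/top0.png")
cv2.imwrite("pics/side0z.png",cv2.resize(a[150:330,150:390],(800,600),interpolation=cv2.INTER_CUBIC))
cv2.imwrite("pics/top0z.png",cv2.resize(b[130:265,120:300],(800,600),interpolation=cv2.INTER_CUBIC))
E
```

```text
(no output)
```

View pics/side0.png

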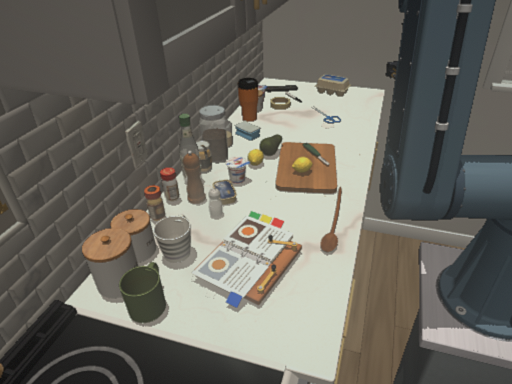

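View pics/top0.png

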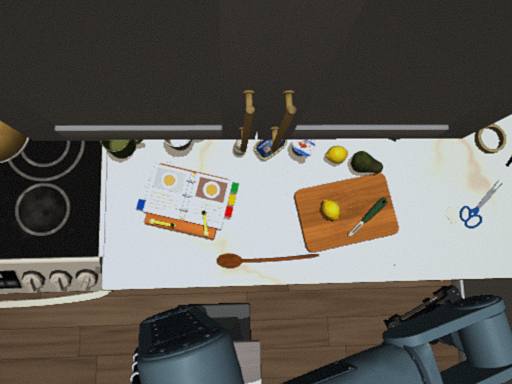

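View pics/side0z.png

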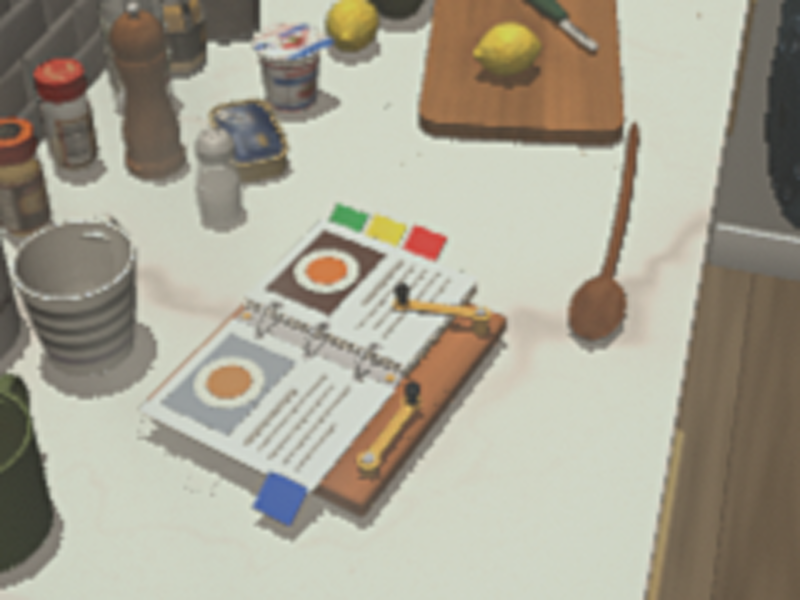

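View pics/top0z.png

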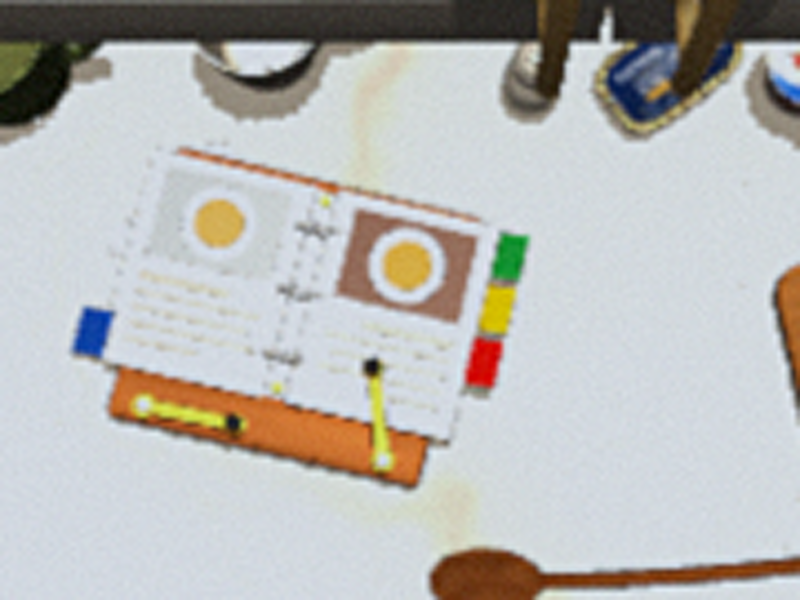

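The top picture shows the stand yawed slightly clockwise. The right clip lies over the cards, with its knob at about (204,212) and its pin at (206,234). The left clip lies along the front edge, with its knob at (172,225). The red tab is at (229,211). I'll fit the stand pose from both views.

```bash
cat > h.py <<'E'
import numpy as np
from scipy.optimize import least_squares
from scipy.spatial.transform import Rotation as Ro
C={"side":dict(f=192/np.tan(np.radians(51.90081189620503/2)),c=(265.8004977778434,199.2526819655966),R=np.array([[-0.95613865,-0.29280273,-0.00808987],[-0.16795638,0.57066547,-0.8038231],[0.23997821,-0.76720759,-0.59481339]]),t=np.array([519.68403132,230.87757869,923.29090592])),
"top":dict(f=192/np.tan(np.radians(49.579977285476815/2)),c=(253.88932922938866,189.2253261746706),R=np.array([[-0.02395329,-0.99727042,0.0698423],[-0.98765494,0.01278855,-0.15612232],[0.15480299,-0.07271974,-0.98526538]]),t=np.array([-139.14615896,601.7062677,1202.09794544]))}
def proj(X,c):
    d=C[c];p=d["R"]@X+d["t"];return d["f"]*p[:2]/p[2]+np.array(d["c"])
def tri(ps,pt):
    return least_squares(lambda X:np.r_[proj(X,"side")-ps,proj(X,"top")-pt],[500,0,30]).x
def plane(p,c,z):
    return least_squares(lambda X:proj(np.r_[X,z],c)-p,[500,0]).x
E
cat > fit.py <<'E'
from h import *
T=lambda u,v:np.array([u/4.4444+120-.4,v/4.4444+130-.4]); S=lambda u,v:np.array([u/3.3333+150-.35,v/3.3333+150-.35])
pairs={"rknob_top":(S(402,288),T(372,366)),"rpin":(S(481,318),T(383,462)),"lknob":(S(413,388),T(233,423)),"lpin":(S(369,458),T(143,405)),"redtab":(S(427,243),T(484,362)),"cardRF":(S(475,288),T(447,440)),"cardRB":(S(331,224),T(492,219)),"blue":(S(282,499),T(94,332)),"cardLF":(S(317,488),T(105,367)),"cardLB":(S(150,404),T(160,150))}
W={k:tri(*v) for k,v in pairs.items()}
for k in W: print(k,W[k].round(1))
# fit stand
mod={"cardRF":(-75,-122,39),"cardRB":(75,-122,39),"cardLF":(-75,122,31),"cardLB":(75,122,31),"redtab":(-19,-134,43)}
def X(p,m): 
    c,s=np.cos(p[2]),np.sin(p[2]);return np.array([p[0]+c*m[0]-s*m[1],p[1]+s*m[0]+c*m[1],m[2]])
def res(p): return np.concatenate([np.r_[proj(X(p,m),"side")-pairs[k][0],proj(X(p,m),"top")-pairs[k][1]] for k,m in mod.items()])
r=least_squares(res,[500,0,-.2]); print(r.x.round(3),r.fun.round(1))
p=r.x
c,s=np.cos(p[2]),np.sin(p[2])
for k in W: d=W[k][:2]-p[:2]; print(k,"stand:",round(c*d[0]+s*d[1],1),round(-s*d[0]+c*d[1],1),W[k][2].round(1))
E
python3 fit.py; python3 - <<'E'
from plant import *
from h import *
s=observe();print(Ro.from_rotvec(s["ee_rot"]).as_matrix().round(3))
E
```

```text
rknob_top [531.3   1.3  59.5]
rpin [469.1  -4.6  39.2]
lknob [495.8  93.1  51.9]
lpin [509.6 153.9  39.9]
redtab [533.  -73.3  44.7]
cardRF [483.9 -47.3  29.7]
cardRB [625.6 -81.8  38.1]
blue [561.  190.4  21.5]
cardLF [537.6 181.3  30.4]
cardLB [681.8 145.1  32.5]
[ 5.82212e+02  4.96880e+01 -2.39000e-01] [ 1.7 -3.3  1.3  0.9 -2.3 -1.7  2.2  2.5 -0.9  1.3 -1.6 -0.3 -2.7  1.6
 -1.3  0.7  0.  -0.2  1.   1. ]
rknob_top stand: -38.1 -59.1 59.5
rpin stand: -97.1 -79.5 39.2
lknob stand: -94.3 21.8 51.9
lpin stand: -95.1 84.1 39.9
redtab stand: -18.7 -131.1 44.7
cardRF stand: -72.6 -117.5 29.7
cardRB stand: 73.2 -117.5 38.1
blue stand: -53.9 131.7 21.5
cardLF stand: -74.5 117.4 30.4
cardLB stand: 74.2 116.3 32.5
[[ 0.899  0.438  0.   ]
 [ 0.438 -0.899 -0.   ]
 [ 0.     0.    -1.   ]]
```

```bash
cat > d.py <<'E'
# usage: d.py x y z yaw  -> shift in tool axes & roll ; stand coords with prefix s
import sys
from plant import *
from h import *
P=np.array([582.2,49.7,0]); YAW=-0.243
def s2w(v): return P+Ro.from_euler("z",YAW).apply(v)
def w2s(v): return Ro.from_euler("z",-YAW).apply(np.array(v)-P)
if __name__=="__main__":
    s=observe(); R=Ro.from_rotvec(s["ee_rot"]); M=R.as_matrix(); yaw=np.arctan2(M[1,0],M[0,0])
    print("t",round(s["time"],2),"pos",s["position"].round(1),"stand",w2s(s["position"]).round(1),"yaw",round(yaw,3),"standyaw",round(yaw-YAW,3),"F",s["ft_force"].round(2),"j",s["joints"].round(2),"tilt",M[2].round(3))
    a=sys.argv[1:]
    if len(a)>=4:
        t=np.array([float(v) for v in a[1:4]])
        if a[0]=="s": t=s2w(t)
        print("target",t.round(1),"d",(M.T@(t-s["position"])/1000).round(4), "roll",round(yaw-float(a[4]),3) if len(a)>4 else "")
E
python3 d.py w 549.5 -13 150 -0.85
```

```text
t 0.9 pos [ 252.1 -516.8  238.7] stand [-184.1 -629.3  238.7] yaw 0.454 standyaw 0.697 F [-0.84 -0.05  0.27] j [-1.32  0.18  1.61  0.    1.35 -0.21] tilt [ 0.  0. -1.]
target [549.5 -13.  150. ] d [ 0.4882 -0.3224  0.0887] roll 1.304
```

```bash
python3 -m pendant '[[1,[0.488,-0.322,0.06],1.3],[1,[0.488,-0.322,0.06],1.3],[1,[0.488,-0.322,0.06],1.3],[1,[0.488,-0.322,0.06],1.3],[1,[0.488,-0.322,0.06],1.3],[1,[0.488,-0.322,0.06],1.3],[1,[0.488,-0.322,0.06],1.3],[1,[0.488,-0.322,0.06],1.3]]'; python3 d.py w 549.5 -13 110 -0.85
```

```text
time: 1.57
position: [411.0, -248.7, 207.0]
ee_rot: [3.049, -0.756, 0.001]
ft_force: [-0.7, 0.0, -0.2]
gripper_width: 36.9
t 1.57 pos [ 411.  -248.7  207. ] stand [ -94.4 -330.8  207. ] yaw -0.486 standyaw -0.243 F [-0.71  0.02 -0.18] j [-0.79 -0.    1.87  0.    1.27  1.26] tilt [ 0.001  0.    -1.   ]
target [549.5 -13.  110. ] d [ 0.0123 -0.2731  0.097 ] roll 0.364
```

```bash
python3 -m pendant '[[1,[0.012,-0.273,0.097],0.364],[1,[0.012,-0.273,0.097],0.364],[1,[0.012,-0.273,0.097],0.364],[1,[0.012,-0.273,0.097],0.364],[1,[0.012,-0.273,0.097],0.364],[1,[0.012,-0.273,0.097],0.364],[1,[0.012,-0.273,0.097],0.364],[1,[0.012,-0.273,0.097],0.364]]'; python3 d.py w 549.5 -13 50 -0.85; python3 - <<'E'
from plant import *
import cv2
d=read_camera("side"); cv2.imwrite("pics/s1.png",cv2.resize(d["frame"][120:330,150:430],(800,600)))
E
```

```text
time: 2.23
position: [549.7, -8.7, 108.2]
ee_rot: [-2.863, 1.291, 0.002]
ft_force: [-0.4, 0.4, -0.4]
gripper_width: 0.6
t 2.23 pos [549.7  -8.7 108.2] stand [-17.5 -64.5 108.2] yaw -0.847 standyaw -0.604 F [-0.39  0.41 -0.39] j [-0.23  0.28  1.77  0.    1.09  2.19] tilt [-0.002 -0.    -1.   ]
target [549.5 -13.   50. ] d [0.0032 0.003  0.0582] roll 0.003
```

View pics/s1.png

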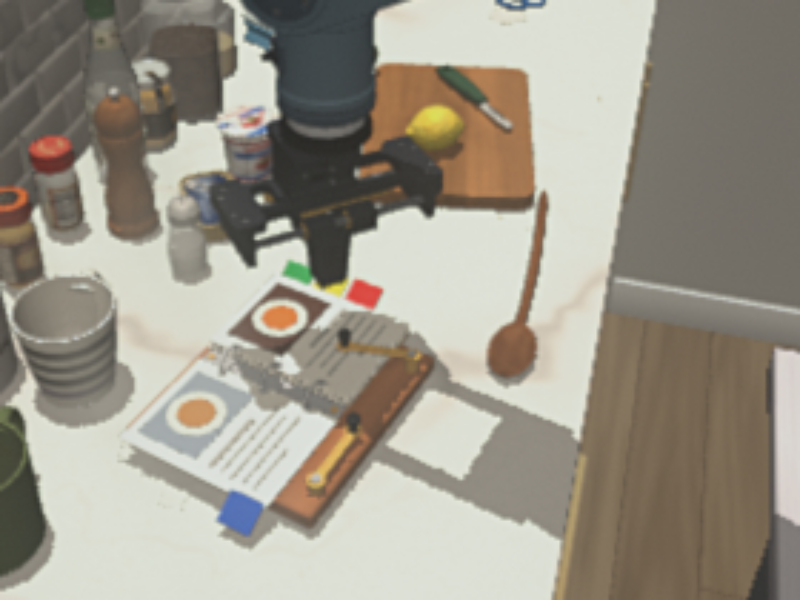

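The gripper is shut above the card, with its tip at about (330,275) in the crop. That is to the right of the right knob at (343,337). I'll go down now.

```bash
python3 -m pendant '[[1,[0.003,0.003,0.03],0],[1,[0.003,0.003,0.05],0],[1,[0.003,0.003,0.058],0],[1,[0.003,0.003,0.058],0],[1,[0.003,0.003,0.058],0]]'; python3 d.py; python3 - <<'E'
from plant import *
import cv2
d=read_camera("side"); cv2.imwrite("pics/s2.png",cv2.resize(d["frame"][190:280,210:330],(800,600),interpolation=cv2.INTER_CUBIC))
E
```

```text
time: 2.7
position: [549.4, -13.5, 50.5]
ee_rot: [-2.864, 1.291, 0.003]
ft_force: [0.9, 0.3, -0.0]
gripper_width: 0.6
t 2.7 pos [549.4 -13.5  50.5] stand [-16.6 -69.3  50.5] yaw -0.847 standyaw -0.604 F [ 0.87  0.33 -0.01] j [-0.24  0.37  1.79  0.    0.98  2.18] tilt [-0.002  0.    -1.   ]
```

View pics/s2.png

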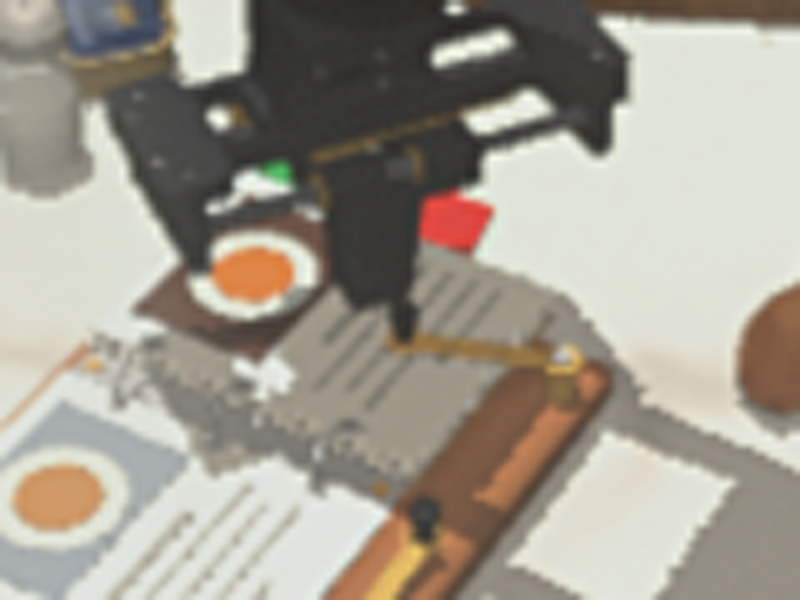

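The fingertip stands at (375,290), right behind the knob at (403,318), and clear of the card. Next I'll push along tool -x.

```bash
python3 -m pendant '[[1,[-0.006,0,0.002],0],[1,[-0.012,0,0.002],0],[1,[-0.018,0,0.002],0],[1,[-0.024,0,0.002],0],[1,[-0.03,0,0.002],0],[1,[-0.036,0,0.002],0],[1,[-0.042,0,0.002],0],[1,[-0.042,0,0.002],0]]'; python3 d.py; python3 - <<'E'
from plant import *
import cv2
d=read_camera("side"); cv2.imwrite("pics/s3.png",cv2.resize(d["frame"][190:280,210:330],(800,600),interpolation=cv2.INTER_CUBIC))
E
```

```text
time: 3.42
position: [520.8, 19.1, 49.1]
ee_rot: [-2.865, 1.289, 0.003]
ft_force: [0.2, 0.4, 0.2]
gripper_width: 0.4
t 3.42 pos [520.8  19.1  49.1] stand [-52.2 -44.5  49.1] yaw -0.846 standyaw -0.603 F [0.15 0.41 0.22] j [-0.19  0.32  1.87  0.    0.95  2.22] tilt [-0.002  0.    -1.   ]
```

View pics/s3.png

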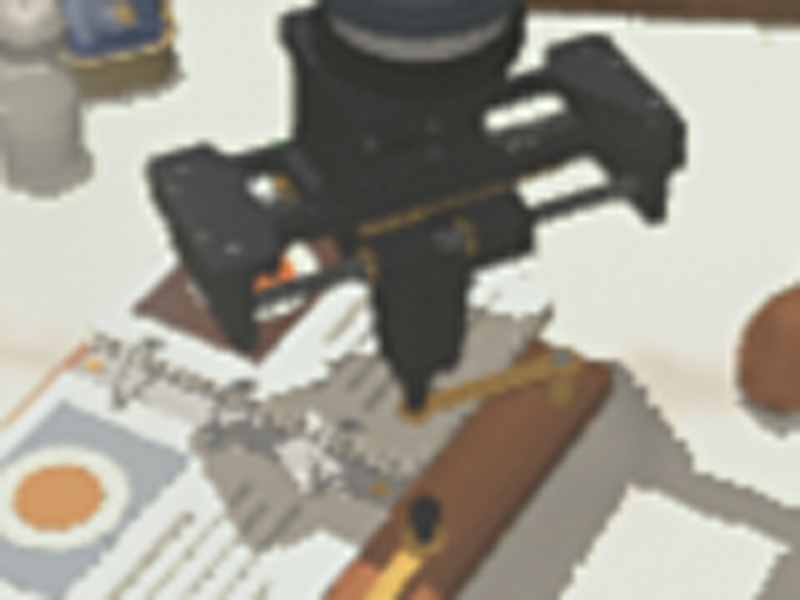

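The knob, now at (415,390), is moving ahead of the fingertip. I'll keep pushing.

```bash
python3 -m pendant '[[1,[-0.006,0,0],0],[1,[-0.012,0,0],0],[1,[-0.018,0,0],0],[1,[-0.023,0,0],0],[1,[-0.028,0,0],0],[1,[-0.032,0,0],0],[1,[-0.035,0,0],0],[1,[-0.035,0,0],0]]'; python3 d.py; python3 - <<'E'
from plant import *
import cv2
d=read_camera("side"); cv2.imwrite("pics/s4.png",cv2.resize(d["frame"][190:280,210:330],(800,600),interpolation=cv2.INTER_CUBIC))
E
```

```text
time: 4.13
position: [497.2, 45.3, 49.0]
ee_rot: [-2.865, 1.289, 0.004]
ft_force: [0.8, 0.1, -0.9]
gripper_width: 0.4
t 4.13 pos [497.2  45.3  49. ] stand [-81.4 -24.7  49. ] yaw -0.845 standyaw -0.602 F [ 0.77  0.14 -0.92] j [-0.15  0.28  1.92  0.    0.94  2.27] tilt [-0.002  0.001 -1.   ]
```

View pics/s4.png

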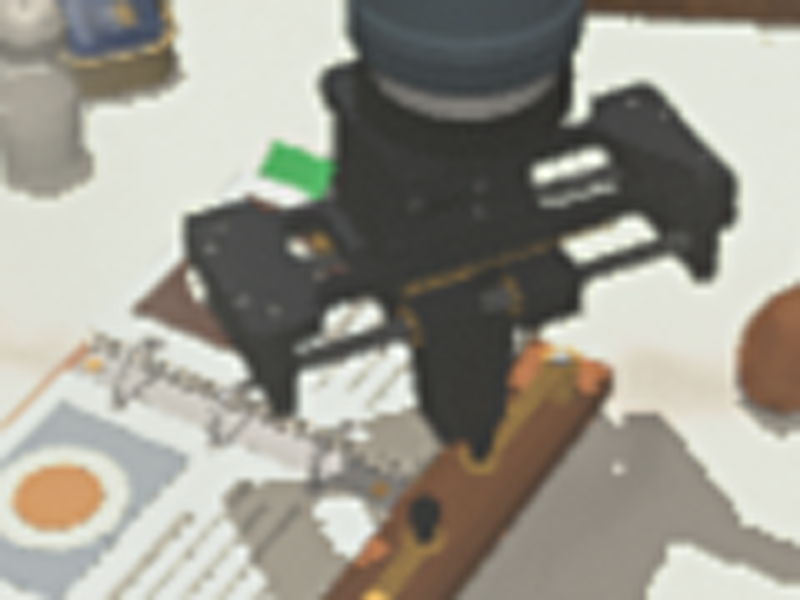

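The right clip now lies along the front edge, with its arm running from (565,360) to (480,460) in the crop, parallel to the board edge. I'll give it one small push for margin, then back off and rise.

```bash
python3 -m pendant '[[1,[-0.003,0,0],0],[1,[-0.004,0,0],0],[1,[-0.004,0,0],0],[1,[0.012,0,0],0],[1,[0.016,0,-0.03],0],[1,[0.016,0,-0.06],0],[1,[0.016,0,-0.09],0],[1,[0.016,0,-0.1],0]]'; python3 d.py s -21 -190 120 1.328
```

```text
time: 4.85
position: [511.7, 31.9, 153.5]
ee_rot: [-2.863, 1.289, -0.007]
ft_force: [1.8, -0.5, 0.0]
gripper_width: 0.6
t 4.85 pos [511.7  31.9 153.5] stand [-64.2 -34.2 153.5] yaw -0.846 standyaw -0.603 F [ 1.75 -0.53  0.02] j [-0.17  0.14  1.84  0.    1.16  2.25] tilt [ 0.003 -0.004 -1.   ]
target [ 516.1 -129.7  120. ] d [0.1238 0.1039 0.0335] roll -2.174
```

```bash
python3 -m pendant '[[1,[0.124,0.104,0.0],-2.174],[1,[0.124,0.104,0],-2.174],[1,[0.124,0.104,0],-2.174],[1,[0.124,0.104,0],-2.174],[1,[0.124,0.104,0],-2.174],[1,[0.124,0.104,0],-2.174],[1,[0.124,0.104,0],-2.174],[1,[0.124,0.104,0],-2.174]]'; python3 d.py s -21 -190 120 1.328
```

```text
time: 5.52
position: [516.0, -131.1, 152.8]
ee_rot: [3.136, 0.177, 0.0]
ft_force: [-0.0, -0.4, -0.1]
gripper_width: 0.2
t 5.52 pos [ 516.  -131.1  152.8] stand [ -20.7 -191.4  152.8] yaw 0.113 standyaw 0.356 F [-0.   -0.43 -0.08] j [-0.47  0.18  1.79 -0.    1.17  0.99] tilt [ 0.     0.001 -1.   ]
target [ 516.1 -129.7  120. ] d [ 0.0003 -0.0014  0.0328] roll -1.215
```

```bash
python3 -m pendant '[[1,[0,0,0.033],-1.215],[1,[0,0,0.033],-1.215],[1,[0,0,0.033],-1.215],[1,[0,0,0.033],-1.215],[1,[0,0,0.033],-1.215],[1,[0,0,0.033],-1.215],[1,[0,0,0.033],-1.215],[1,[0,0,0.033],-1.215]]';  python3 d.py s -21 -178 28 1.328;  python3 - <<'E'
from plant import *
from h import *
import cv2
d=read_camera("side"); cv2.imwrite("pics/s5.png",cv2.resize(d["frame"][150:300,200:400],(800,600),interpolation=cv2.INTER_CUBIC))
for n in ["right_knob","right_pin","red_tab"]:
    print(n,[(round(r["score"],2),np.round(r["xy"],1)) for r in tip_of(n,"side")[:2]])
d=read_camera("top"); cv2.imwrite("pics/t5.png",cv2.resize(d["frame"][130:265,120:300],(800,600),interpolation=cv2.INTER_CUBIC))
E
```

```text
time: 6.18
position: [516.1, -131.8, 119.1]
ee_rot: [2.667, 1.661, -0.0]
ft_force: [0.8, 0.4, 0.7]
gripper_width: 0.4
t 6.18 pos [ 516.1 -131.8  119.1] stand [ -20.5 -192.   119.1] yaw 1.114 standyaw 1.357 F [0.83 0.38 0.7 ] j [-0.47  0.23  1.81 -0.    1.1  -0.02] tilt [-0. -0. -1.]
target [ 519. -118.   28.] d [ 0.0136 -0.0035  0.0911] roll -0.214
right_knob [(0.75, array([271.1, 266.9])), (0.62, array([316.2, 154.9]))]
right_pin [(0.44, array([294.6, 240.6]))]
red_tab [(0.67, array([275.2, 222.4]))]
```

View pics/s5.png

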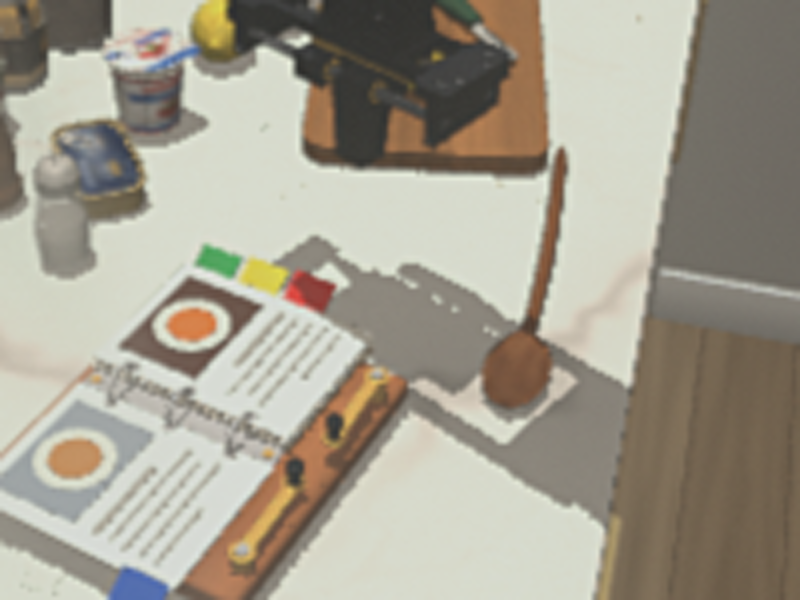

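View pics/t5.png

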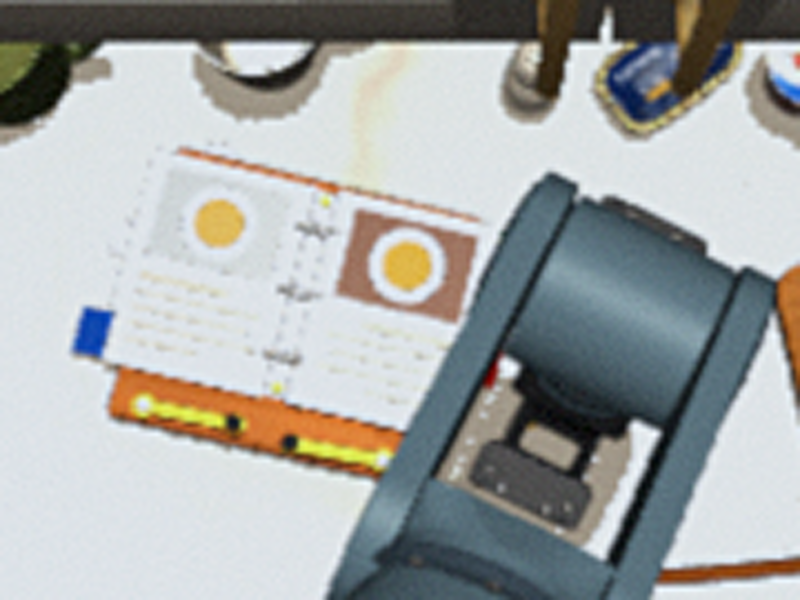

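The right clip now lies along the front edge, with its knob at (333,428) and its pin at (377,375) in the crop. The cards are all flat. The finger is to the right of the red tab, so I'll finish the roll and go down beside it.

```bash
python3 -m pendant '[[1,[0,-0.003,0.04],-0.214],[1,[0.013,-0.003,0.08],-0.214],[1,[0.013,-0.003,0.091],-0.214],[1,[0.013,-0.003,0.091],-0.214],[1,[0.013,-0.003,0.091],-0.214]]';  python3 d.py s -21 -160 28 1.328;  python3 - <<'E'
from plant import *
from h import *
import cv2
d=read_camera("side"); cv2.imwrite("pics/s6.png",cv2.resize(d["frame"][180:270,220:340],(800,600),interpolation=cv2.INTER_CUBIC))
E
```

```text
time: 6.85
position: [519.1, -118.7, 28.6]
ee_rot: [-2.486, -1.92, 0.001]
ft_force: [1.1, 0.6, -0.4]
gripper_width: 0.7
t 6.85 pos [ 519.1 -118.7   28.6] stand [ -20.7 -178.6   28.6] yaw 1.315 standyaw 1.558 F [ 1.1   0.62 -0.37] j [-0.45  0.38  1.84 -0.    0.92 -0.19] tilt [-0.    -0.001 -1.   ]
target [ 523.3 -100.5   28. ] d [ 0.0186 -0.0005  0.0006] roll -0.013
```

View pics/s6.png

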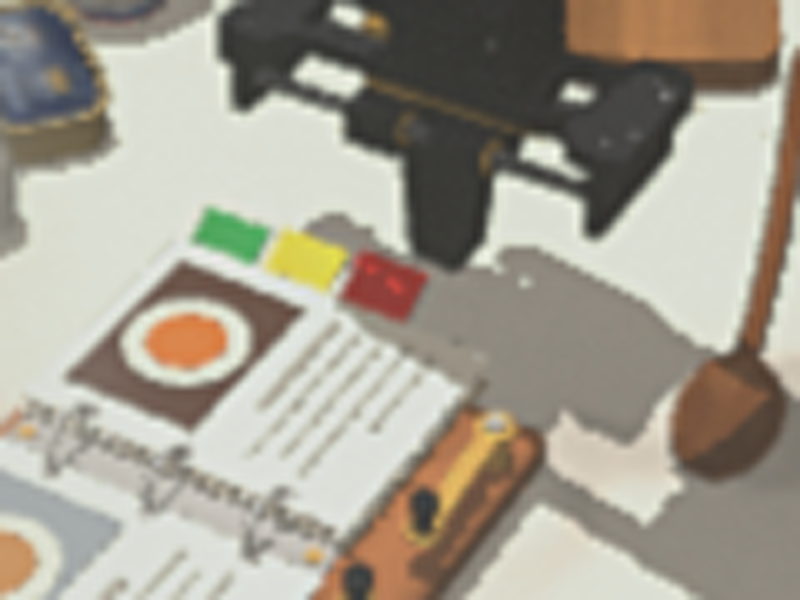

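The fingertip at (450,255) is outside the red tab at (385,285). I'll approach slowly until it makes contact.

```bash
python3 -m pendant '[[1,[0.008,0,0],-0.013],[1,[0.016,0,0],-0.013],[1,[0.018,0,0],-0.013],[1,[0.018,0,0],-0.013]]';  python3 d.py; for i in 1 2; do echo; done; python3 -m pendant '[[1,[0.002,0,0],0],[1,[0.002,0,0],0]]';python3 d.py;  python3 -m pendant '[[1,[0.002,0,0],0],[1,[0.002,0,0],0]]';python3 d.py
```

```text
time: 7.23
position: [525.7, -101.3, 31.0]
ee_rot: [2.47, 1.936, 0.002]
ft_force: [-0.1, -0.3, -0.0]
gripper_width: 0.7
t 7.23 pos [ 525.7 -101.3   31. ] stand [ -18.6 -160.2   31. ] yaw 1.329 standyaw 1.572 F [-0.09 -0.29 -0.04] j [-0.41  0.38  1.84 -0.    0.92 -0.17] tilt [-0.001  0.004 -1.   ]


time: 7.4
position: [526.5, -99.1, 31.5]
ee_rot: [2.469, 1.935, 0.003]
ft_force: [0.1, 0.5, 1.5]
gripper_width: 0.5
t 7.4 pos [526.5 -99.1  31.5] stand [ -18.3 -157.8   31.5] yaw 1.33 standyaw 1.573 F [0.15 0.46 1.48] j [-0.41  0.38  1.84 -0.    0.92 -0.17] tilt [-0.001  0.005 -1.   ]
time: 7.57
position: [527.1, -96.9, 31.6]
ee_rot: [2.469, 1.935, 0.004]
ft_force: [0.4, 0.7, -0.2]
gripper_width: 0.2
t 7.57 pos [527.1 -96.9  31.6] stand [ -18.2 -155.5   31.6] yaw 1.33 standyaw 1.573 F [ 0.38  0.71 -0.22] j [-0.4   0.38  1.84 -0.    0.92 -0.16] tilt [-0.001  0.005 -1.   ]
```

```bash
python3 -m pendant '[[1,[0.002,-0.002,0.002],0],[1,[0.002,-0.002,0.002],0]]';python3 d.py;  python3 -m pendant '[[1,[0.002,0,0],0],[1,[0.002,0,0],0]]';python3 d.py;  python3 -m pendant '[[1,[0.002,0,0],0],[1,[0.002,0,0],0]]';python3 d.py
```

```text
time: 7.73
position: [525.0, -94.1, 29.1]
ee_rot: [2.47, 1.936, 0.003]
ft_force: [-0.1, 0.5, -0.5]
gripper_width: 0.5
t 7.73 pos [525.  -94.1  29.1] stand [ -20.9 -153.3   29.1] yaw 1.33 standyaw 1.573 F [-0.08  0.47 -0.47] j [-0.4   0.38  1.84 -0.    0.92 -0.16] tilt [-0.001  0.004 -1.   ]
time: 7.9
position: [525.3, -91.9, 28.9]
ee_rot: [2.47, 1.936, 0.002]
ft_force: [-0.7, 0.1, -0.3]
gripper_width: 0.4
t 7.9 pos [525.3 -91.9  28.9] stand [ -21.1 -151.1   28.9] yaw 1.33 standyaw 1.573 F [-0.66  0.12 -0.28] j [-0.4   0.38  1.84 -0.    0.92 -0.15] tilt [-0.001  0.003 -1.   ]
time: 8.07
position: [525.6, -91.3, 29.0]
ee_rot: [2.468, 1.936, -0.001]
ft_force: [-2.5, -7.3, 0.5]
gripper_width: 0.1
t 8.07 pos [525.6 -91.3  29. ] stand [ -21.  -150.5   29. ] yaw 1.33 standyaw 1.573 F [-2.54 -7.26  0.49] j [-0.39  0.38  1.84 -0.    0.92 -0.15] tilt [-0.003  0.003 -1.   ]
```

Contact is at stand y ≈ -150 with about 7 N. I'll rise along the card's arc while keeping a light inward press.

```bash
python3 -m pendant '[[1,[0.0025,0,-0.003],0],[1,[0.003,0,-0.006],0],[1,[0.0035,0,-0.010],0],[1,[0.0035,0,-0.010],0]]';python3 d.py;  python3 - <<'E'
from plant import *
from h import *
import cv2
d=read_camera("side"); cv2.imwrite("pics/s7.png",cv2.resize(d["frame"][180:270,220:340],(800,600),interpolation=cv2.INTER_CUBIC))
E
```

```text
time: 8.4
position: [526.1, -89.9, 39.7]
ee_rot: [2.467, 1.935, -0.005]
ft_force: [-4.7, -10.1, 1.9]
gripper_width: 0.5
t 8.4 pos [526.1 -89.9  39.7] stand [ -20.9 -149.    39.7] yaw 1.33 standyaw 1.573 F [ -4.66 -10.05   1.92] j [-0.39  0.36  1.84 -0.01  0.94 -0.14] tilt [-0.007  0.003 -1.   ]
```

View pics/s7.png

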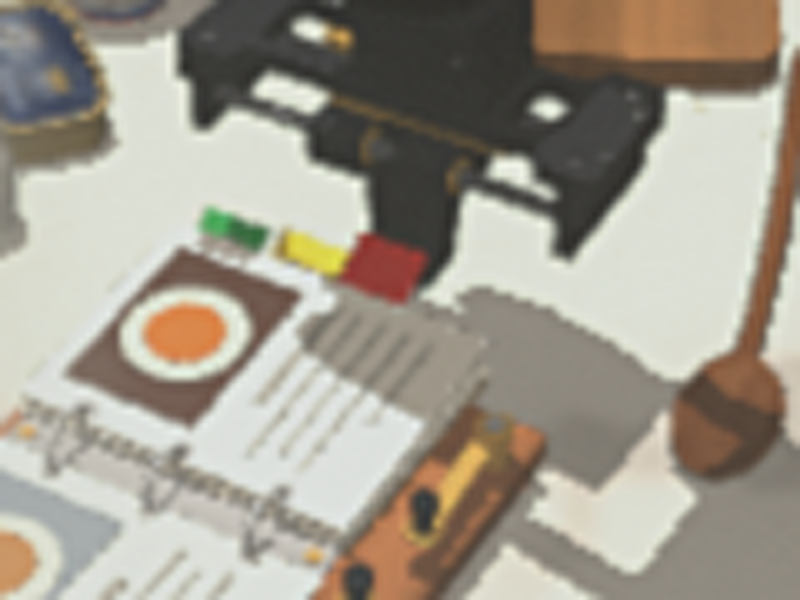

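The red tab has come up with the finger, from row 285 to 268 in the crop, and the yellow tab has stayed put. I'll continue along the arc.

```bash
python3 -m pendant '[[1,[0.0023,0,-0.005],0],[1,[0.0033,0,-0.010],0],[1,[0.0047,0,-0.015],0],[1,[0.0065,0,-0.02],0],[1,[0.0083,0,-0.025],0],[1,[0.0105,0,-0.03],0],[1,[0.0105,0,-0.03],0]]';python3 d.py;  python3 - <<'E'
from plant import *
from h import *
import cv2
d=read_camera("side"); cv2.imwrite("pics/s8.png",cv2.resize(d["frame"][180:270,220:340],(800,600),interpolation=cv2.INTER_CUBIC))
E
```

```text
time: 9.03
position: [528.5, -81.2, 70.7]
ee_rot: [2.465, 1.934, -0.008]
ft_force: [-5.8, -8.9, 5.0]
gripper_width: 0.5
t 9.03 pos [528.5 -81.2  70.7] stand [ -20.7 -140.    70.7] yaw 1.331 standyaw 1.574 F [-5.81 -8.94  4.98] j [-0.37  0.31  1.83 -0.01  1.   -0.12] tilt [-0.01   0.004 -1.   ]
```

View pics/s8.png

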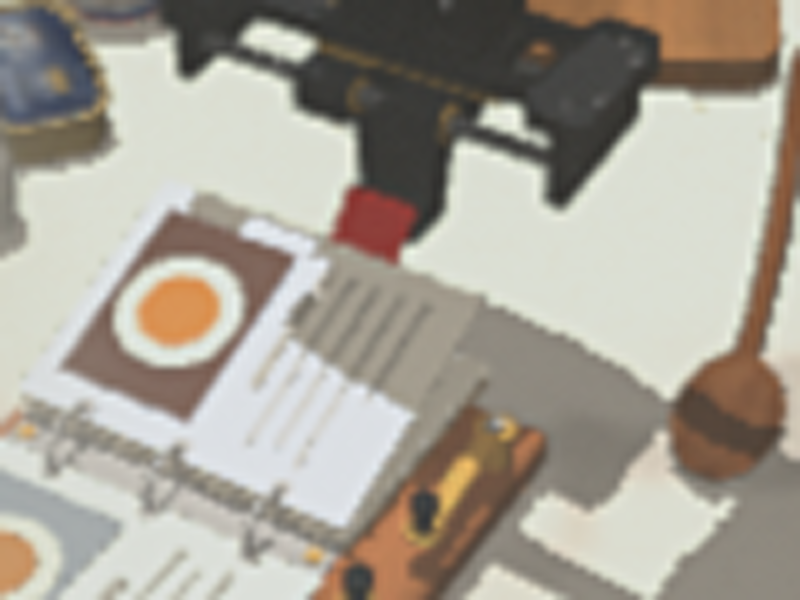

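The red card is at about 20° and the yellow stays flat; the red tab is at (375,222) on the finger. Carrying on along the arc.

```bash
python3 -m pendant '[[1,[0.005,0,-0.009],0],[1,[0.010,0,-0.0175],0],[1,[0.0155,0,-0.0255],0],[1,[0.0215,0,-0.033],0],[1,[0.028,0,-0.040],0],[1,[0.035,0,-0.047],0],[1,[0.0425,0,-0.053],0],[1,[0.0505,0,-0.058],0]]';python3 d.py;  python3 - <<'E'
from plant import *
from h import *
import cv2
d=read_camera("side"); cv2.imwrite("pics/s9.png",cv2.resize(d["frame"][150:270,200:360],(800,600),interpolation=cv2.INTER_CUBIC))
E
```

```text
time: 9.75
position: [540.5, -31.2, 128.5]
ee_rot: [2.465, 1.933, -0.008]
ft_force: [0.9, -0.4, 0.8]
gripper_width: 0.4
t 9.75 pos [540.5 -31.2 128.5] stand [-21.  -88.5 128.5] yaw 1.33 standyaw 1.573 F [ 0.86 -0.45  0.81] j [-0.27  0.23  1.79 -0.01  1.12 -0.03] tilt [-0.01   0.004 -1.   ]
```

View pics/s9.png

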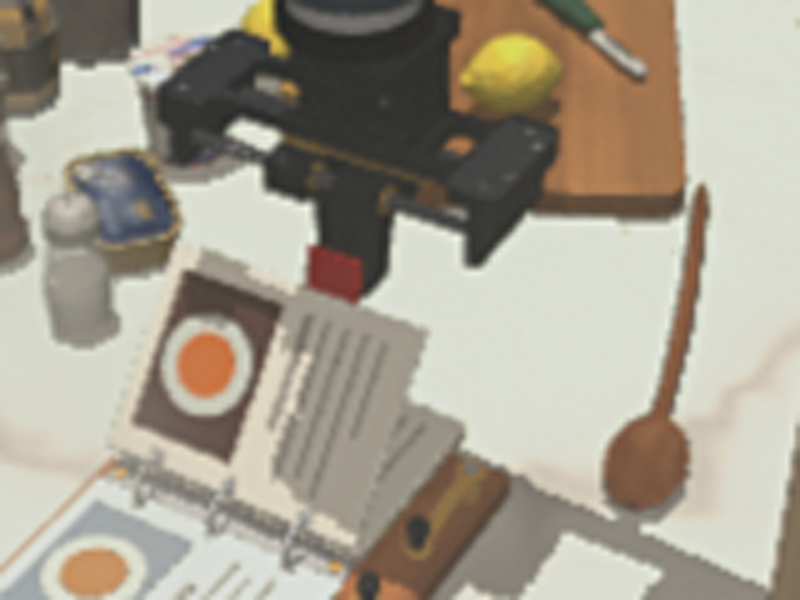

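The card is at about 50° with the tab at (335,272), resting on the finger. Next I'll take it through upright.

```bash
python3 -m pendant '[[1,[0.0085,0,-0.005],0],[1,[0.0175,0,-0.0095],0],[1,[0.0265,0,-0.0135],0],[1,[0.0355,0,-0.017],0],[1,[0.045,0,-0.019],0],[1,[0.055,0,-0.021],0],[1,[0.065,0,-0.0225],0],[1,[0.0745,0,-0.023],0]]';python3 d.py;  python3 - <<'E'
from plant import *
from h import *
import cv2
d=read_camera("side"); cv2.imwrite("pics/s10.png",cv2.resize(d["frame"][150:270,200:360],(800,600),interpolation=cv2.INTER_CUBIC))
E
```

```text
time: 10.47
position: [559.0, 44.0, 151.6]
ee_rot: [2.464, 1.934, -0.006]
ft_force: [-0.2, -0.8, -0.3]
gripper_width: 0.2
t 10.47 pos [559.   44.  151.6] stand [-21.1 -11.1 151.6] yaw 1.331 standyaw 1.574 F [-0.18 -0.77 -0.32] j [-0.13  0.24  1.72 -0.01  1.17  0.12] tilt [-0.009  0.005 -1.   ]
```

View pics/s10.png

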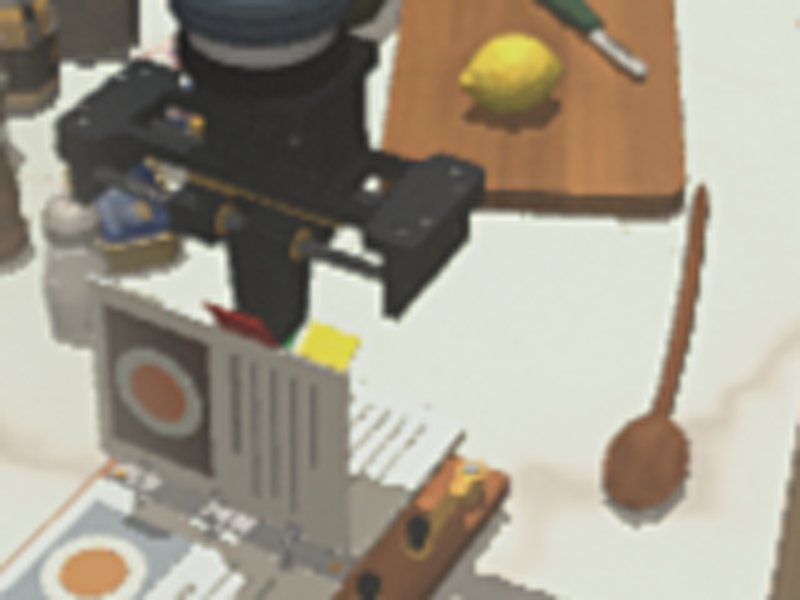

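The card is nearly upright, with the finger behind it at (270,310), and the yellow lies flat on the right. I'll push it past upright.

```bash
python3 -m pendant '[[1,[0.010,0,0],0],[1,[0.020,0,0.001],0],[1,[0.030,0,0.003],0],[1,[0.040,0,0.005],0],[1,[0.050,0,0.006],0],[1,[0.050,0,0.006],0],[1,[0.050,0,0.006],0]]';python3 d.py;  python3 - <<'E'
from plant import *
from h import *
import cv2
d=read_camera("side"); cv2.imwrite("pics/s11.png",cv2.resize(d["frame"][150:330,180:420],(800,600),interpolation=cv2.INTER_CUBIC))
E
```

```text
time: 11.1
position: [570.9, 94.5, 144.9]
ee_rot: [2.462, 1.937, -0.005]
ft_force: [-1.2, -1.1, 0.2]
gripper_width: 0.3
t 11.1 pos [570.9  94.5 144.9] stand [-21.7  40.7 144.9] yaw 1.333 standyaw 1.576 F [-1.21 -1.12  0.17] j [-0.04  0.29  1.68 -0.01  1.17  0.21] tilt [-0.008  0.005 -1.   ]
```

View pics/s11.png

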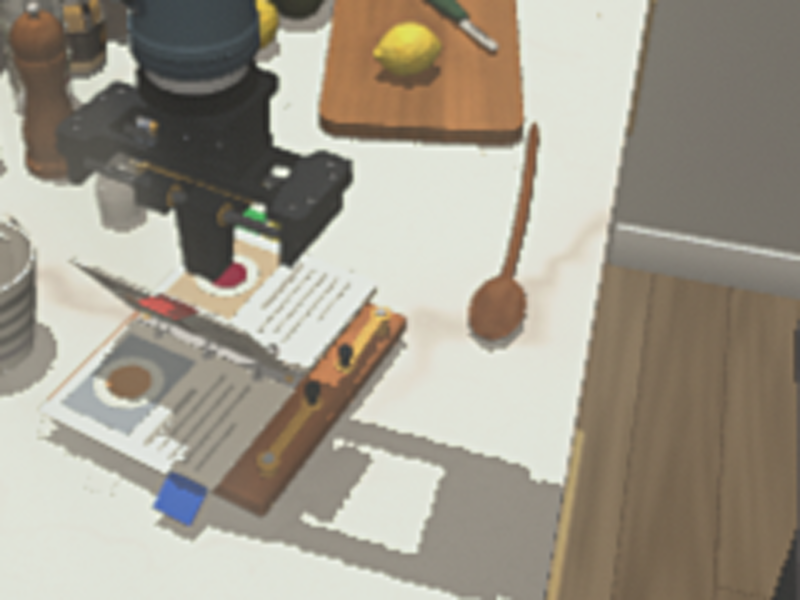

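The card has passed upright and is falling left by itself, with its edge at (75,262) to (165,305). I'll head for the left clip.

```bash
python3 d.py s -116 9 125 0.281
```

```text
t 11.15 pos [570.9  94.  145. ] stand [-21.6  40.3 145. ] yaw 1.333 standyaw 1.576 F [-0.43  0.44 -0.13] j [-0.04  0.29  1.68 -0.01  1.17  0.2 ] tilt [-0.008  0.005 -1.   ]
target [471.8  86.3 125. ] d [-0.0307 -0.0946  0.0198] roll 1.052
```

```bash
python3 -m pendant '[[1,[-0.031,-0.0945,-0.01],1.052],[1,[-0.031,-0.0945,0],1.052],[1,[-0.031,-0.0945,0.02],1.052],[1,[-0.031,-0.0945,0.02],1.052],[1,[-0.031,-0.0945,0.02],1.052],[1,[-0.031,-0.0945,0.02],1.052],[1,[-0.031,-0.0945,0.02],1.052],[1,[-0.031,-0.0945,0.02],1.052]]'; python3 d.py s -116 9 70 0.281;  python3 - <<'E'
from plant import *
from h import *
import cv2
d=read_camera("side"); cv2.imwrite("pics/s12.png",cv2.resize(d["frame"][180:330,180:380],(800,600),interpolation=cv2.INTER_CUBIC))
d=read_camera("top"); cv2.imwrite("pics/t12.png",cv2.resize(d["frame"][130:265,120:300],(800,600),interpolation=cv2.INTER_CUBIC))
E
```

```text
time: 11.82
position: [471.9, 85.4, 125.1]
ee_rot: [3.091, 0.507, 0.003]
ft_force: [-0.2, -0.4, 0.3]
gripper_width: 0.3
t 11.82 pos [471.9  85.4 125.1] stand [-115.6    8.1  125.1] yaw 0.325 standyaw 0.568 F [-0.16 -0.44  0.35] j [-0.06  0.11  1.94 -0.01  1.09  1.19] tilt [ 0.    0.01 -1.  ]
target [471.8  86.3  70. ] d [ 0.0001 -0.0015  0.0551] roll 0.044
```

View pics/s12.png

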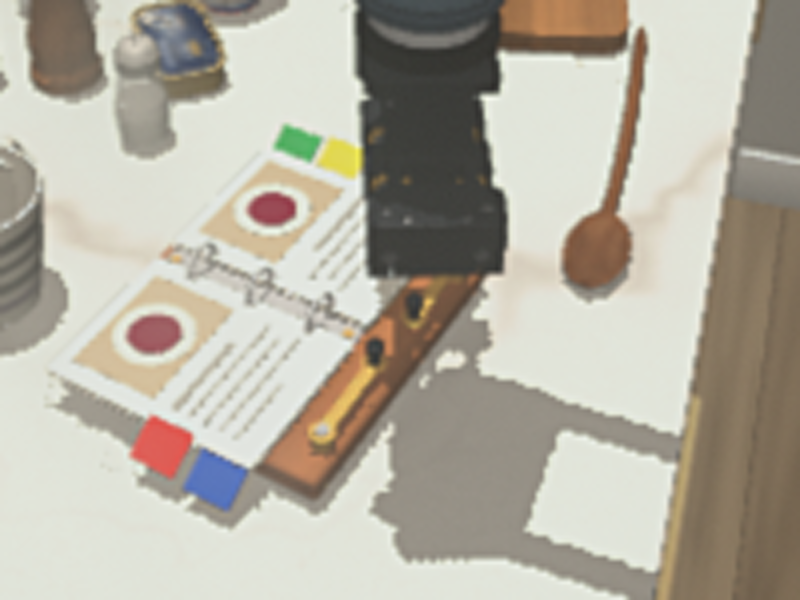

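View pics/t12.png

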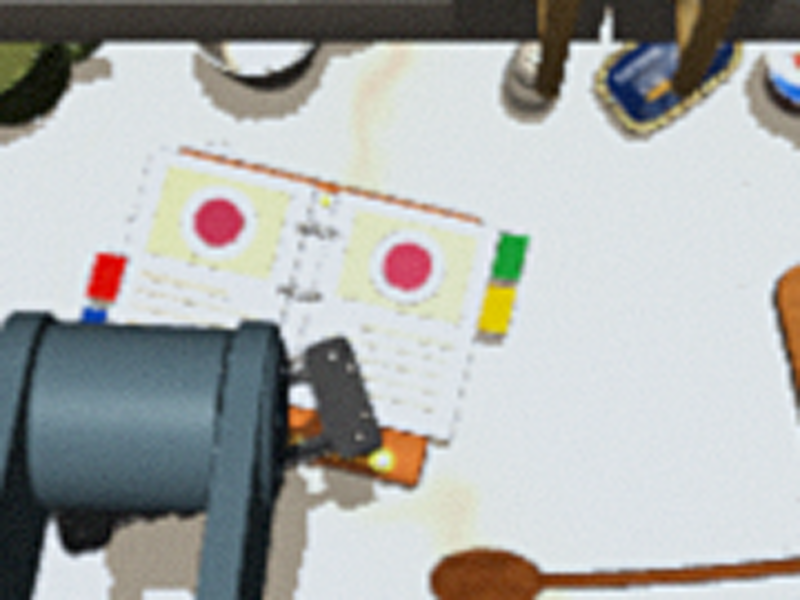

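The red card lies flat on the left, with its tab at (162,445) in the side crop. The yellow and green tabs are still on the right. The left knob is at (374,350) and has not moved. I'll go down in front of it.

```bash
python3 -m pendant '[[1,[0,-0.001,0.035],0.044],[1,[0,-0.001,0.06],0.044],[1,[0,-0.001,0.08],0.044],[1,[0,-0.001,0.082],0.044],[1,[0,-0.001,0.082],0.044]]'; python3 d.py;  python3 - <<'E'
from plant import *
from h import *
import cv2
d=read_camera("side"); cv2.imwrite("pics/s13.png",cv2.resize(d["frame"][210:300,210:330],(800,600),interpolation=cv2.INTER_CUBIC))
P=np.array([582.2,49.7,0]);R=Ro.from_euler("z",-.243); 
p=observe()["position"]; a=0.281
n=np.array([np.cos(.524),np.sin(.524),0])
M=Ro.from_rotvec(observe()["ee_rot"]).as_matrix()
for th in (0,.2,.4,.6,.8,1.0,1.2,1.4,1.5):
    K=np.array([-95+62*np.sin(th),84-62*np.cos(th),43]); T=P+R.apply(K-15*n)
    print(th,(M.T@(T-p)/1000).round(4))
E
```

```text
time: 12.33
position: [470.9, 85.5, 42.2]
ee_rot: [3.1, 0.45, -0.002]
ft_force: [0.7, -0.2, 0.5]
gripper_width: 0.1
t 12.33 pos [470.9  85.5  42.2] stand [-116.7    7.9   42.2] yaw 0.288 standyaw 0.531 F [ 0.7  -0.21  0.51] j [-0.06  0.26  1.98 -0.01  0.91  1.23] tilt [-0.002  0.009 -1.   ]
0 [ 0.0097 -0.0016  0.0004]
0.2 [0.0209 0.0036 0.0005]
0.4 [0.033  0.0064 0.0005]
0.6 [0.0453 0.0068 0.0005]
0.8 [0.0575 0.0047 0.0005]
1.0 [0.0691 0.0002 0.0004]
1.2 [ 0.0795 -0.0065  0.0004]
1.4 [ 0.0884 -0.0151  0.0003]
1.5 [ 0.0921 -0.02    0.0003]
```

View pics/s13.png

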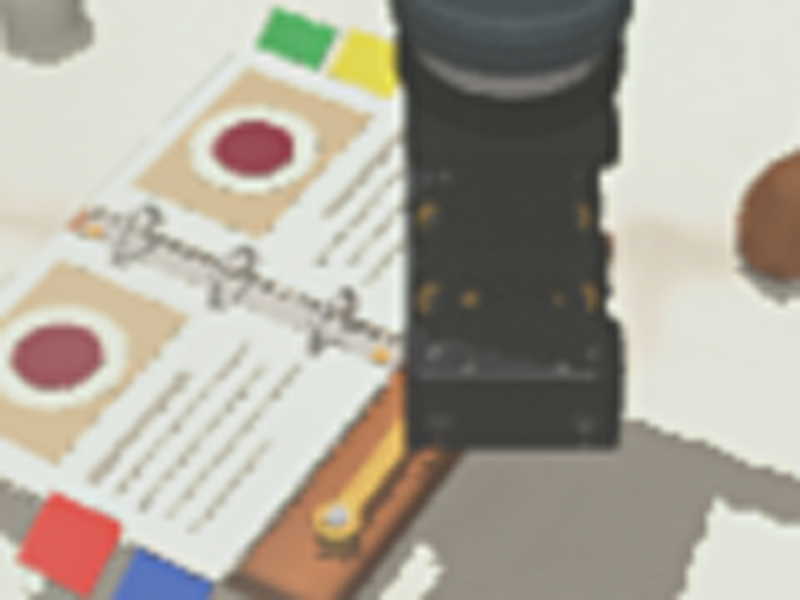

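The gripper hides the knob; the clip arm's visible end, at (405,430), points at the finger. I'll push along the knob's arc.

```bash
python3 -m pendant '[[1,[0.008,0,0],0],[1,[0.015,0.001,0],0],[1,[0.021,0.003,0],0],[1,[0.027,0.005,0],0],[1,[0.033,0.006,0],0],[1,[0.039,0.007,0],0],[1,[0.045,0.007,0],0],[1,[0.045,0.007,0],0]]'; python3 d.py;  python3 - <<'E'
from plant import *
from h import *
import cv2
d=read_camera("side"); cv2.imwrite("pics/s14.png",cv2.resize(d["frame"][210:300,210:330],(800,600),interpolation=cv2.INTER_CUBIC))
E
```

```text
time: 13.05
position: [518.6, 91.8, 43.7]
ee_rot: [3.1, 0.449, 0.004]
ft_force: [-0.4, -0.2, 0.7]
gripper_width: 0.5
t 13.05 pos [518.6  91.8  43.7] stand [-71.8  25.5  43.7] yaw 0.288 standyaw 0.531 F [-0.35 -0.19  0.65] j [-0.05  0.34  1.86 -0.01  0.94  1.24] tilt [ 0.001  0.01  -1.   ]
```

View pics/s14.png

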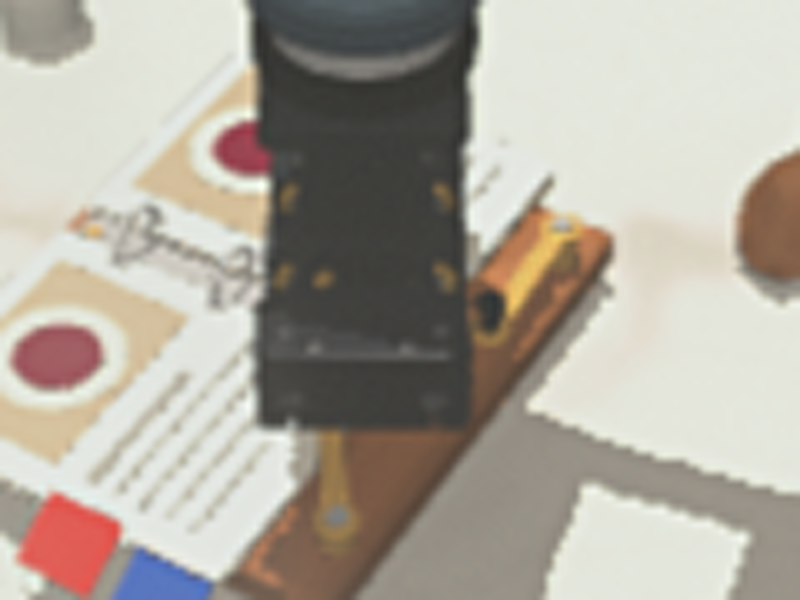

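The left clip swings in with the finger and its arm now points upward in the crop. I'll continue along the arc.

```bash
python3 -m pendant '[[1,[0.006,-0.001,0],0],[1,[0.012,-0.003,0],0],[1,[0.018,-0.005,0],0],[1,[0.024,-0.008,0],0],[1,[0.030,-0.012,0],0],[1,[0.036,-0.017,0],0],[1,[0.041,-0.022,0],0],[1,[0.041,-0.022,0],0]]'; python3 d.py;  python3 - <<'E'
from plant import *
from h import *
import cv2
d=read_camera("side"); cv2.imwrite("pics/s15.png",cv2.resize(d["frame"][210:300,210:330],(800,600),interpolation=cv2.INTER_CUBIC))
E
```

```text
time: 13.77
position: [551.7, 125.8, 43.4]
ee_rot: [3.1, 0.451, 0.004]
ft_force: [0.2, -0.1, 0.7]
gripper_width: 0.8
t 13.77 pos [551.7 125.8  43.4] stand [-48.   66.5  43.4] yaw 0.289 standyaw 0.532 F [ 0.22 -0.13  0.68] j [ 0.02  0.41  1.76 -0.01  0.97  1.31] tilt [ 0.002  0.009 -1.   ]
```

View pics/s15.png

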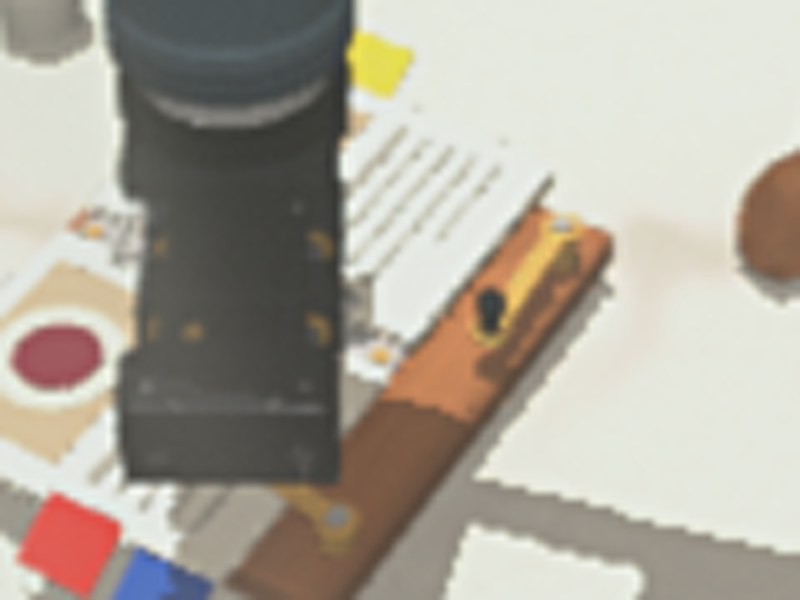

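The clip arm, from (335,515) to (285,490), now points over the left pile. I'll back off, rise and check.

```bash
python3 -m pendant '[[1,[-0.008,0,0],0],[1,[-0.014,0,0],0],[1,[-0.014,0,-0.03],0],[1,[-0.014,0,-0.07],0],[1,[-0.05,0.03,-0.11],0],[1,[-0.09,0.07,-0.13],0],[1,[-0.13,0.11,-0.13],0],[1,[-0.13,0.14,-0.13],0]]'; python3 d.py;  python3 - <<'E'
from plant import *
from h import *
import cv2
d=read_camera("side"); cv2.imwrite("pics/s16.png",cv2.resize(d["frame"][180:330,180:380],(800,600),interpolation=cv2.INTER_CUBIC))
d=read_camera("top"); cv2.imwrite("pics/t16.png",cv2.resize(d["frame"][130:265,120:300],(800,600),interpolation=cv2.INTER_CUBIC))
E
```

```text
time: 14.48
position: [470.5, -13.5, 171.7]
ee_rot: [3.099, 0.454, 0.006]
ft_force: [1.0, 0.2, -0.8]
gripper_width: 0.1
t 14.48 pos [470.5 -13.5 171.7] stand [-93.2 -88.2 171.7] yaw 0.291 standyaw 0.534 F [ 1.04  0.2  -0.77] j [-0.28  0.02  1.93 -0.01  1.19  1.01] tilt [ 0.002  0.01  -1.   ]
```

View pics/s16.png

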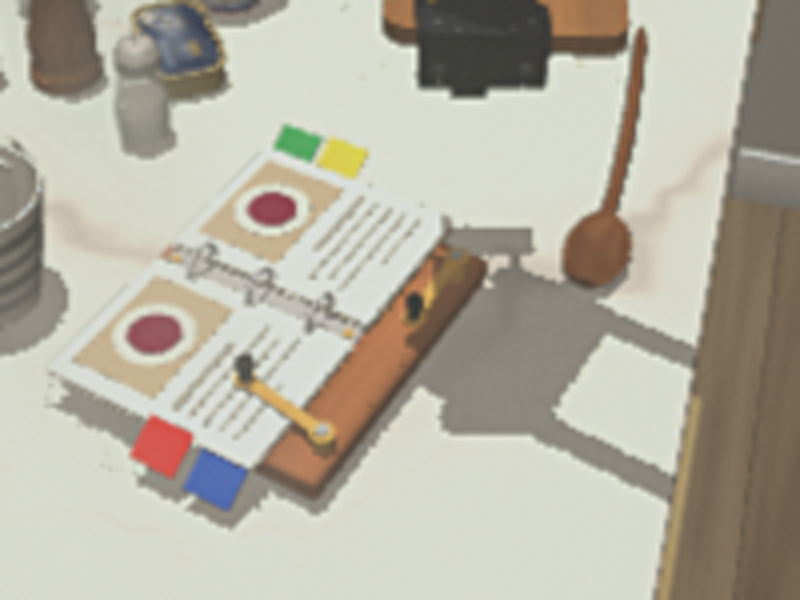

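View pics/t16.png

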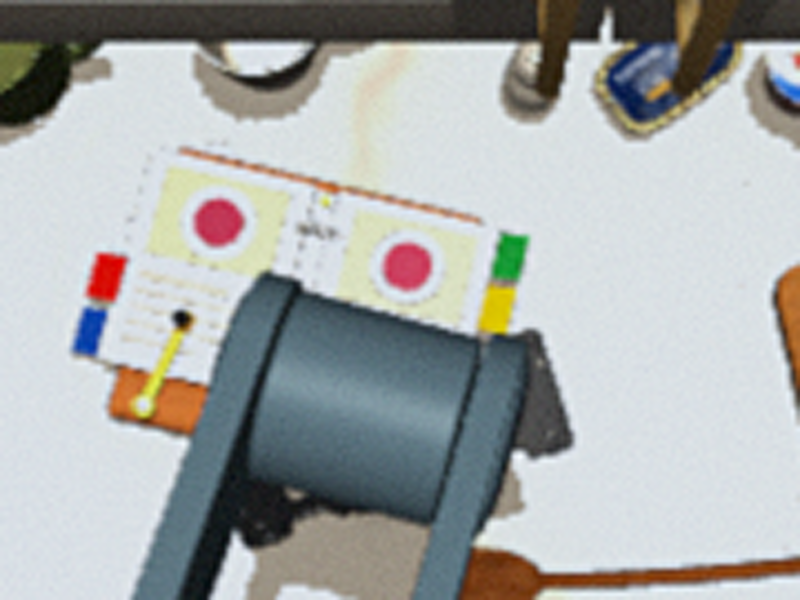

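```bash
python3 - <<'E'
from h import *
for c,k,p,rk,rp in (("side",(240.6,271.5),(260.1,287.6),(283.2,256),None),("top",(160.6,201.5),(151.8,220.7),None,None)):
    K=plane(np.array(k),c,46.5 if c=="side" else 54); Q=plane(np.array(p),c,40); d=K-Q
    a=np.arctan2(d[1],d[0])+0.243; print(c,"len",np.hypot(*d).round(1),"left angle",round(a+np.pi/2,2))
# right, from s5/t5 (after push): 
for c,k,p in (("side",(282.9,256.5),(293.9,243.4)),("top",(184.8,229.1),(205.9,233.6))):
    K=plane(np.array(k),c,52.5 if c=="side" else 60); Q=plane(np.array(p),c,46); d=K-Q
    print(c,np.hypot(*d).round(1),"right angle",round(np.arctan2(d[1],d[0])+0.243,2))
E
python3 d.py
```

```text
side len 64.0 left angle 1.36
top len 61.4 left angle 1.36
side 61.4 right angle 1.6
top 62.1 right angle 1.59
t 14.58 pos [471.6 -18.1 171.8] stand [-91.  -92.5 171.8] yaw 0.283 standyaw 0.526 F [-0.13  0.33  0.5 ] j [-0.28  0.02  1.93 -0.01  1.19  1.01] tilt [ 0.003  0.012 -1.   ]
```

Both cameras agree: the left clip is at 1.36 rad and the right clip at about 1.6. The robot is clear and the cards are flat, so I'll hand in.

```bash
python3 -m pendant '[[1,[0,0,-0.02],0],[1,[0,0,-0.02],0],[1,[0,0,-0.02],0]]'; python3 -c "
from plant import *
print(hand_in())"
```

```text
time: 14.83
position: [471.8, -18.0, 192.3]
ee_rot: [3.098, 0.44, 0.01]
ft_force: [-0.7, 0.2, -0.2]
gripper_width: 0.2
the job is handed in; nothing more can be done
None
```

The stand is on its next recipe, and I handed the job in at about 15 s of the 58 s allowed; no verdict came back. I kept the fingers shut throughout and only pushed. The right clip was swung to the front edge, the red card was lifted by its tab and pushed past upright so it fell to the left, and the left clip was swung in over it.

- **Clips:** Measured in both cameras, the left clip is at 1.36 rad (needs above 1.15). The right clip was at about 1.6 rad after its push (needs above 1.25), and the last side picture shows it still along the front edge.
- **Cards:** The last pictures show the red card flat on the left under the clip, and the yellow and green cards still flat on the right. I judged this by eye, not as measured angles.
- **Other kitchen things:** Nothing looked moved in the pictures, but I did not measure their positions.
- **Forces:** The highest contact force I read was about 12 N (limit 30 N). I only read the force at the end of each move.
- **Robot:** It was well clear of everything, 190 mm up, at hand-in.

No check failed. One thing differed from the hint: the moves don't allow a tilted finger, so I lifted the tab with the upright side of the finger, pressing lightly inward while rising. The networks' positions for the clip points were partly wrong, so I took those points from the pictures myself; the stand fit from them was good to about 3 pixels (a few mm).

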